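Dock the parts tray on its pins and level the heap of tube stubs

TASK

Slide the loaded blue tray gently along its guide rails, towards the robot's right, until its holes drop over the hidden locating pins and it sits flat on the nest, and sweep the heap of tube stubs in it out into one even layer, without lifting stubs out or forcing the tray: every stub down flat on the tray floor, none on top of or leaning on another, and stubs in all parts of the tray (both sides of both ends and of the middle), so that the welding cell can pick them. Leave the things beside the nest alone.

Things in the scene. Friction and masses are not known exactly. Their poses are not given: they have to be found in the camera images.
- nest: Fixed nest: grey base plate 310 x 540 mm, 12 mm thick, a rail along each long side (tops 32 mm above bench). Origin: centre of underside, on the bench. y axis along the rails; the tray must go towards -y (robot's right). Four brass pins, 16 mm thick, 8 mm proud of the base plate, are set anywhere along short slots, hidden under the tray: their place must be felt.
- tray: Loose blue tray, 0.9 kg: plate 260 (x) x 360 (y) x 6 mm, with a 5 mm thick upstand 25 mm high round a floor of 190 x 320 mm; end upstand's outer face at y 165. Origin: centre of plate's underside; axes as the nest's. It rides on the pins, underside 20 mm above the bench; slid 25 to 100 mm towards -y (3 to 10 N) its four 21 mm holes meet them, it drops 8 mm and locks. Play in rails 1.5 mm a side.
- stub1: Tube stub 1 of 7, all alike: 60 mm (x) of 40 (y) x 30 (z) mm rectangular steel tube, closed by a rust-brown plate at each end, sides bare grey, 0.12 kg. Origin: its centre; x axis along the tube. Lying on the tray floor flat its centre is 21 mm above the tray's origin. At the start the seven are heaped up to three high.
- stub2: Tube stub 2 of 7, all alike: 60 mm (x) of 40 (y) x 30 (z) mm rectangular steel tube, closed by a rust-brown plate at each end, sides bare grey, 0.12 kg. Origin: its centre; x axis along the tube. Lying on the tray floor flat its centre is 21 mm above the tray's origin. At the start the seven are heaped up to three high.
- stub3: Tube stub 3 of 7, all alike: 60 mm (x) of 40 (y) x 30 (z) mm rectangular steel tube, closed by a rust-brown plate at each end, sides bare grey, 0.12 kg. Origin: its centre; x axis along the tube. Lying on the tray floor flat its centre is 21 mm above the tray's origin. At the start the seven are heaped up to three high.
- stub4: Tube stub 4 of 7, all alike: 60 mm (x) of 40 (y) x 30 (z) mm rectangular steel tube, closed by a rust-brown plate at each end, sides bare grey, 0.12 kg. Origin: its centre; x axis along the tube. Lying on the tray floor flat its centre is 21 mm above the tray's origin. At the start the seven are heaped up to three high.
- stub5: Tube stub 5 of 7, all alike: 60 mm (x) of 40 (y) x 30 (z) mm rectangular steel tube, closed by a rust-brown plate at each end, sides bare grey, 0.12 kg. Origin: its centre; x axis along the tube. Lying on the tray floor flat its centre is 21 mm above the tray's origin. At the start the seven are heaped up to three high.
- stub6: Tube stub 6 of 7, all alike: 60 mm (x) of 40 (y) x 30 (z) mm rectangular steel tube, closed by a rust-brown plate at each end, sides bare grey, 0.12 kg. Origin: its centre; x axis along the tube. Lying on the tray floor flat its centre is 21 mm above the tray's origin. At the start the seven are heaped up to three high.
- stub7: Tube stub 7 of 7, all alike: 60 mm (x) of 40 (y) x 30 (z) mm rectangular steel tube, closed by a rust-brown plate at each end, sides bare grey, 0.12 kg. Origin: its centre; x axis along the tube. Lying on the tray floor flat its centre is 21 mm above the tray's origin. At the start the seven are heaped up to three high.
- spot1 (a point): Middle of one sixth of the tray floor (2 parts across x, 3 along y), at floor level, 6 mm above the tray's origin: x -47.5, y -106.7 mm in the tray's frame.
- spot2 (a point): Middle of one sixth of the tray floor (2 parts across x, 3 along y), at floor level, 6 mm above the tray's origin: x -47.5, y 0 mm in the tray's frame.
- spot3 (a point): Middle of one sixth of the tray floor (2 parts across x, 3 along y), at floor level, 6 mm above the tray's origin: x -47.5, y 106.7 mm in the tray's frame.
- spot4 (a point): Middle of one sixth of the tray floor (2 parts across x, 3 along y), at floor level, 6 mm above the tray's origin: x +47.5, y -106.7 mm in the tray's frame.
- spot5 (a point): Middle of one sixth of the tray floor (2 parts across x, 3 along y), at floor level, 6 mm above the tray's origin: x +47.5, y 0 mm in the tray's frame.
- spot6 (a point): Middle of one sixth of the tray floor (2 parts across x, 3 along y), at floor level, 6 mm above the tray's origin: x +47.5, y 106.7 mm in the tray's frame.
- spray: Bystander: spray can 65 mm across, 190 mm tall, standing on the bench at the robot's right of the nest; origin at the centre of its underside.
- magnet: Bystander: red welding magnet 95 x 60 x 25 mm lying on the bench at the robot's right of the nest; origin at the centre of its underside.
- hammer: Bystander: hammer lying on the bench at the robot's left of the nest.
- brush: Bystander: brush lying on the bench at the robot's left of the nest.
Things that resemble listed ones, but are neither listed nor needed, are in the scene too. What is shaped like the stub1 but green or turquoise is not meant.

How it is judged:
At the end, for the whole second after the job is handed in: Tray level on the nest (underside within 2.5 mm of the base plate). All 7 stubs at rest in it, each with a face flat on its floor (0.12 rad; centre under 42 mm above the tray's origin). A stub's centre within 55 mm, seen from above, of each of spot1 to spot6 (z of tray in the frame of nest below 0.0145 m and angle between tray's own z axis and vertical below 0.012 rad and linear speed of each of tray, stub1, stub2, stub3, stub4, stub5, stub6, stub7 below 0.02 m/s and x of stub1 in the frame of tray between -0.095 and 0.095 m and y of stub1 in the frame of tray between -0.16 and 0.16 m and z of each of stub1, stub2, stub3, stub4, stub5, stub6, stub7 in the frame of tray below 0.042 m and (angle between stub1's own z axis and vertical below 0.12 rad or angle between stub1's own z axis and vertical above 3.02 rad or angle between stub1's own y axis and vertical below 0.12 rad or angle between stub1's own y axis and vertical above 3.02 rad or angle between stub1's own x axis and vertical below 0.12 rad or angle between stub1's own x axis and vertical above 3.02 rad) and x of stub2 in the frame of tray between -0.095 and 0.095 m and y of stub2 in the frame of tray between -0.16 and 0.16 m and (angle between stub2's own z axis and vertical below 0.12 rad or angle between stub2's own z axis and vertical above 3.02 rad or angle between stub2's own y axis and vertical below 0.12 rad or angle between stub2's own y axis and vertical above 3.02 rad or angle between stub2's own x axis and vertical below 0.12 rad or angle between stub2's own x axis and vertical above 3.02 rad) and x of stub3 in the frame of tray between -0.095 and 0.095 m and y of stub3 in the frame of tray between -0.16 and 0.16 m and (angle between stub3's own z axis and vertical below 0.12 rad or angle between stub3's own z axis and vertical above 3.02 rad or angle between stub3's own y axis and vertical below 0.12 rad or angle between stub3's own y axis and vertical above 3.02 rad or angle between stub3's own x axis and vertical below 0.12 rad or angle between stub3's own x axis and vertical above 3.02 rad) and x of stub4 in the frame of tray between -0.095 and 0.095 m and y of stub4 in the frame of tray between -0.16 and 0.16 m and (angle between stub4's own z axis and vertical below 0.12 rad or angle between stub4's own z axis and vertical above 3.02 rad or angle between stub4's own y axis and vertical below 0.12 rad or angle between stub4's own y axis and vertical above 3.02 rad or angle between stub4's own x axis and vertical below 0.12 rad or angle between stub4's own x axis and vertical above 3.02 rad) and x of stub5 in the frame of tray between -0.095 and 0.095 m and y of stub5 in the frame of tray between -0.16 and 0.16 m and (angle between stub5's own z axis and vertical below 0.12 rad or angle between stub5's own z axis and vertical above 3.02 rad or angle between stub5's own y axis and vertical below 0.12 rad or angle between stub5's own y axis and vertical above 3.02 rad or angle between stub5's own x axis and vertical below 0.12 rad or angle between stub5's own x axis and vertical above 3.02 rad) and x of stub6 in the frame of tray between -0.095 and 0.095 m and y of stub6 in the frame of tray between -0.16 and 0.16 m and (angle between stub6's own z axis and vertical below 0.12 rad or angle between stub6's own z axis and vertical above 3.02 rad or angle between stub6's own y axis and vertical below 0.12 rad or angle between stub6's own y axis and vertical above 3.02 rad or angle between stub6's own x axis and vertical below 0.12 rad or angle between stub6's own x axis and vertical above 3.02 rad) and x of stub7 in the frame of tray between -0.095 and 0.095 m and y of stub7 in the frame of tray between -0.16 and 0.16 m and (angle between stub7's own z axis and vertical below 0.12 rad or angle between stub7's own z axis and vertical above 3.02 rad or angle between stub7's own y axis and vertical below 0.12 rad or angle between stub7's own y axis and vertical above 3.02 rad or angle between stub7's own x axis and vertical below 0.12 rad or angle between stub7's own x axis and vertical above 3.02 rad) and horizontal distance between any of stub1, stub2, stub3, stub4, stub5, stub6, stub7 and spot1 below 0.055 m and horizontal distance between any of stub1, stub2, stub3, stub4, stub5, stub6, stub7 and spot2 below 0.055 m and horizontal distance between any of stub1, stub2, stub3, stub4, stub5, stub6, stub7 and spot3 below 0.055 m and horizontal distance between any of stub1, stub2, stub3, stub4, stub5, stub6, stub7 and spot4 below 0.055 m and horizontal distance between any of stub1, stub2, stub3, stub4, stub5, stub6, stub7 and spot5 below 0.055 m and horizontal distance between any of stub1, stub2, stub3, stub4, stub5, stub6, stub7 and spot6 below 0.055 m); the robot touches nothing.
It fails at once if a thing beside the nest is knocked or moved (more than 25 mm) (distance of any of spray, magnet, hammer, brush from where it was at the start of the episode above 0.025 m).
It fails at once if the tray is forced: the gripper presses on it with more than 70 N (contact force between the arm and tray above 70 N).
It fails at once if a stub is picked up out of the heap: its centre more than 110 mm above the underside of the tray (z of any of stub1, stub2, stub3, stub4, stub5, stub6, stub7 in the frame of tray above 0.11 m).
It also fails if it takes over 72 s, if anything falls off the work surface, if the arm or the gripper's body presses on something with over 40 N, if the wrist force passes 120 N, or if a joint passes its speed limit or range.

ROBOT

A 6-joint arm with a two-finger parallel gripper is mounted at the origin on the work surface. World frame = base frame: x ahead of the robot, y to its left, z up, the work surface at z = 0. Lengths are in m, angles in rad, forces in N, time in s.
With the tool pointing down it reaches from about 0.3 to 0.875 m from the base axis. Payload 6.4 kg.
Tool frame: the origin (TCP) lies on the centre line of the jaws, within the pads' length; the fingertips stand 25 mm ahead of it and the grasp point (between the pads) lies 6 mm ahead of it; z points along the fingers, y is the direction in which the jaws open and shut (so a half turn about z gives the same grasp; the last joint's range is limited). The gripper opens to 88 mm and grips with 3 to 60 N. Pads are 18 mm wide; open, the fingers measure 123 mm over their backs; the gripper's body (75 mm by 187 mm) begins 45 mm behind the grasp point.
Start: joints at [0.95, 0.181, 1.607, -0, 1.354, -0.206], TCP at [0.232, 0.526, 0.264] pointing down, gripper open.
Joint ranges: [-2.99, 2.99], [-0.89, 2.07], [0.3, 2.58], [-1.14, 4.28], [0, 2.63], [-3.12, 3.12]. Speed limits (rad/s): [2.57, 2.57, 3.01, 3.14, 3.14, 3.14].

INTERFACE

Orientations are given as a rotation vector (axis times angle).
In Python, from cell import state, viewer, env gives the robot as it stands.
- The arm moves only by the tool step_arm, never from a script. Its arguments are lists of equal length, an entry for each row: "travel": the shift along the world's x, y, z in m, a list of three; "rot": the turn, a rotation vector about the world's x, y, z in degrees, a list of three. In form: {"travel": [[tx, ty, tz], ...], "rot": [[ax, ay, az], ...]}. A call has 1 to 12 rows; each row shifts and turns the commanded pose from where the row before left it; what a row does not reach is not made up. A row lasts 1/8 s, in which the tool goes at most 62.5 mm and 10.7 degrees, less where a joint would pass 70% of its speed; a pose out of reach is approached as far as the arm can. A call with a gripper value outside its range is refused whole. "claw" is the closure in counts, from 0 (fully open) to 255 (shut), set as the call begins (left out, the last holds). The fingers move at their own pace and stop on an object; "force" is the grip in N (left out, the last holds). Time passes only in rows, so rows that do not move let the fingers close. It gives the time, the measured TCP pose, the force and the opening at its end, in the units of the state.
- state(): the state, without advancing time (a new reading comes with each control period).
- viewer.camera(name): name is "scene" or "top"; returns the picture (400x640x3 uint8, red, green, blue); there is no depth.
- viewer.calibration(name): a dict with "intrinsics" (3x3 intrinsics, pixels), "k1" (the pictures are not rectified: a ray, as slopes to the right and down, at radius r is drawn at 1 + k1 r^2 times it, then the intrinsics apply), "position" and "orientation" of the camera in the world. Camera axes: x right, y down, z forward; pixel columns grow to the right and rows downward; lengths in m; the calibration is good to about 2 mm. A picture is of the moment at which its call begins. calibration takes no time and is no camera call.
- env.job_done(): hands the job in, once; it reports no verdict.
Trained networks look in the newest picture that a camera, given by its name, has taken for a name from the list of things; names that differ only in an ending like _2 or _b are one class to them, and where a whole thing is asked for, a point or a joint stands for the part that bears it (a point fixed in the world has none). Each returns a list of dicts, best first, with "score" (0 to 1); they miss things now and then, are a little off and sometimes report something else, mostly with a low value. They report only what shows in the picture. A call takes as long as a camera call. They do not tell look-alikes from the thing itself.
- viewer.search_frame(label, camera): "extent" ([centre column, centre row, width, height] in pixels, round what is visible of it).
- viewer.pinpoint(label, camera): "centre" ([column, row] in pixels: a listed point, or the origin of a listed thing).
The state is a dict: "clock": time; "joint_positions": joint angles; "joint_velocities": joint speeds; "joint_efforts": joint torques, N m; "tcp_pos": TCP position; "ee_rot": TCP orientation; "force": force on the tool from outside, world axes, zero at the start; "ft_torque": the same for the moment, N m; "finger_gap": finger opening in m.
Only numpy, scipy, OpenCV 4.12 (cv2) and the standard library are available. Lean on these libraries where they do the work, as an engineer would, in place of code of your own. Each camera call takes 0.05 s, during which the arm holds its last target. There are 200 camera calls.

## Working session

There is one attempt and no reset: what is moved stays moved. The work goes in short steps, Python scripts to look and compute and a tool call to move; the robot and the scene stay as the last step left them, time stands still between calls to the robot, and variables do not carry over. Pictures are saved under pics/ and viewed, about 8 in all and at most 12, crops included, and the job is handed in when it is done.

Besides the shell and the picture viewer there is one more tool, called as name(argument=value, ...), one argument or row to a line, values as JSON. step_arm: Moves the arm, as the interface text tells. Its arguments: {"type":"object","properties":{"travel":{"type":"array","items":{"type":"array","items":{"type":"number"}}},"rot":{"type":"array","items":{"type":"array","items":{"type":"number"}}},"claw":{"type":"number"},"force":{"type":"number"}},"required":["travel","rot"]}

```bash
mkdir -p pics; ls
cat > h.py <<'E'
from cell import state, viewer, env
import numpy as np, cv2
from scipy.spatial.transform import Rotation as R
def cal(n):
    c=viewer.calibration(n); o=np.array(c["orientation"],float)
    M=o if o.shape==(3,3) else (R.from_rotvec(o).as_matrix() if o.size==3 else R.from_quat(o).as_matrix())
    return np.array(c["intrinsics"]),c["k1"],np.array(c["position"]),M
def w(n,px,z):
    K,k1,p,M=cal(n); d=(np.array(px,float)-K[:2,2])/[K[0,0],K[1,1]]
    u=d.copy()
    for _ in range(30): u=d/(1+k1*(u@u))
    r=M@np.array([u[0],u[1],1]); return p+r*(z-p[2])/r[2]
def px(n,P):
    K,k1,p,M=cal(n); q=M.T@(np.array(P)-p); u=q[:2]/q[2]; u=u*(1+k1*(u@u)); return u*[K[0,0],K[1,1]]+K[:2,2]
def shot(n,f,crop=None,s=1):
    i=viewer.camera(n)[:,:,::-1]
    if crop: a,b,c,d=crop; i=i[b:d,a:c]
    i=cv2.resize(i,None,fx=s,fy=s,interpolation=cv2.INTER_CUBIC); cv2.imwrite('pics/'+f,i)
E
python3 - <<'E'
from h import *
for n in("scene","top"):print(viewer.calibration(n))
a=viewer.camera("scene");b=viewer.camera("top")
cv2.imwrite('pics/a.png',a[:,:,::-1]);cv2.imwrite('pics/b.png',cv2.resize(b[:,:,::-1],(800,500)))
for n in("nest","tray","spray","magnet","hammer","brush","stub1"):
  print(n,[(np.round(d["centre"]),round(d["score"],2)) for d in viewer.pinpoint(n,"top")][:9])
print(state())
E
```

```text
pics
{'intrinsics': array([[484.13167317,   0.        , 330.01731244],
       [  0.        , 484.13167317, 206.87472068],
       [  0.        ,   0.        ,   1.        ]]), 'k1': -0.11404300968599448, 'position': array([ 1.36738275, -0.44730554,  0.94478011]), 'orientation': array([-2.01157056, -1.19446928,  0.56054112])}
{'intrinsics': array([[367.39873542,   0.        , 318.47697265],
       [  0.        , 367.39873542, 199.27072229],
       [  0.        ,   0.        ,   1.        ]]), 'k1': 0.018791204781147344, 'position': array([0.38198056, 0.02454469, 1.09661999]), 'orientation': array([-2.18175112,  2.15168009, -0.14138245])}
nest [(array([277., 181.]), 0.25), (array([326., 167.]), 0.22)]
tray [(array([166., 157.]), 0.72), (array([313., 174.]), 0.59), (array([350., 193.]), 0.57)]
spray [(array([476., 222.]), 0.68), (array([162., 160.]), 0.21)]
magnet [(array([465., 158.]), 0.77), (array([327., 184.]), 0.36)]
hammer [(array([154., 212.]), 0.61)]
brush [(array([166., 156.]), 0.73)]
stub1 [(array([409., 263.]), 0.81), (array([322., 166.]), 0.72), (array([364., 259.]), 0.68), (array([327., 184.]), 0.6), (array([326., 166.]), 0.56), (array([316., 184.]), 0.55), (array([293., 260.]), 0.54), (array([333., 190.]), 0.47), (array([337., 168.]), 0.43)]
{'clock': 0.45, 'joint_positions': array([ 9.49714118e-01,  1.80848634e-01,  1.60712077e+00,  1.53299802e-05,
        1.35381978e+00, -2.06288734e-01]), 'joint_velocities': array([ 0.00029123, -0.00174763,  0.00026252,  0.00149457,  0.00197623,
        0.00068987]), 'joint_efforts': array([-3.13842902e-04, -4.33380961e+01, -3.41788137e+01,  7.02664163e-02,
        3.25455330e-02, -5.23152789e-05]), 'tcp_pos': array([0.23167007, 0.52620996, 0.26362864]), 'ee_rot': array([-6.46881143e-01, -3.07417739e+00,  2.73205096e-04]), 'force': array([0.04524189, 0.40278094, 0.00392759]), 'ft_torque': array([-0.02897699,  0.01139768,  0.0360596 ]), 'finger_gap': 0.08831434048222396}
```

View pics/b.png

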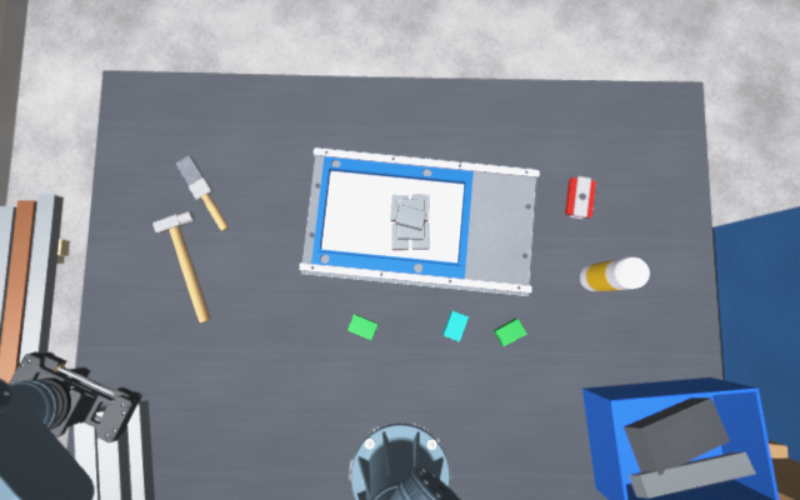

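View pics/a.png

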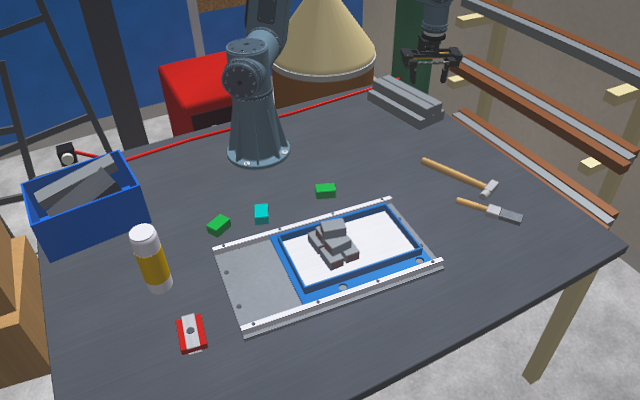

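The top picture shows the nest at about (336,177) native pixels, with the tray at its left end and the stub heap at about (328,175). The green and turquoise pieces at about y=263 are look-alikes. The bystanders stand clear on both sides. Next I'll enlarge the tray.

Run:
```python
from h import *
shot("top","c.png",(235,110,435,240),4)
i=viewer.camera("scene")[170:350,200:460,::-1]; cv2.imwrite('pics/d.png',cv2.resize(i,None,fx=3,fy=3,interpolation=cv2.INTER_CUBIC))
```

```text
(no output)
```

View pics/c.png

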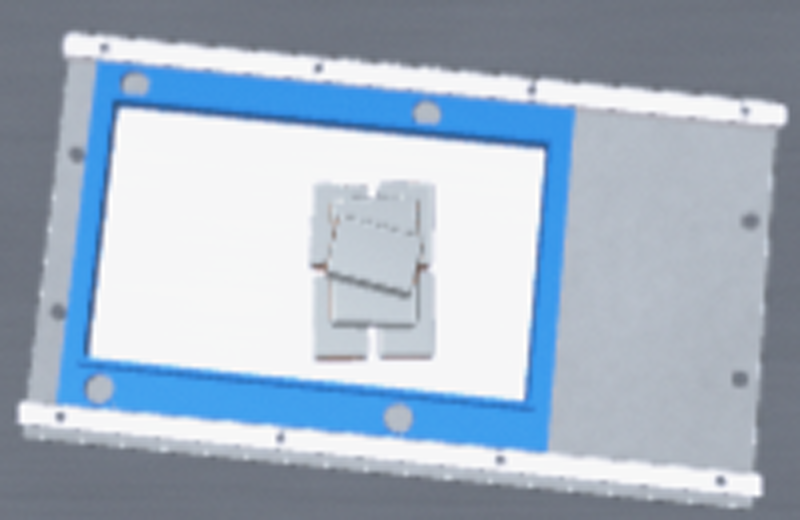

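View pics/d.png

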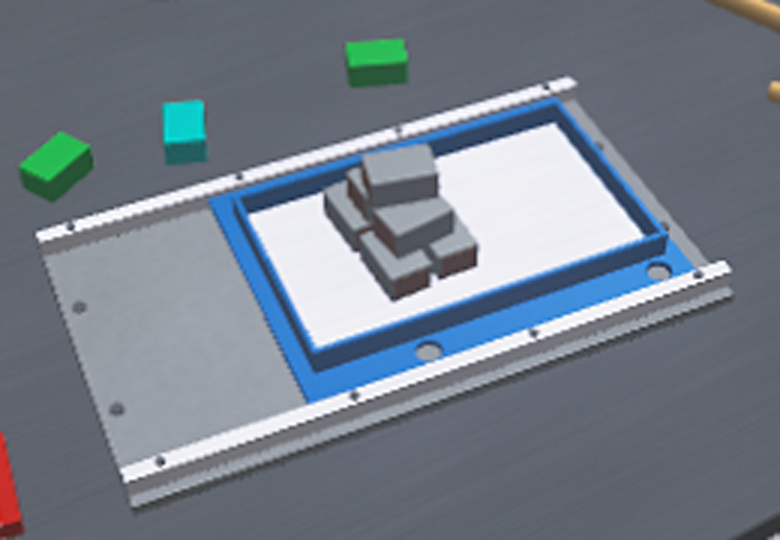

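The top crop shows the tray plate corners at about (97,62), (575,108), (548,452) and (58,403). The heap centre is near (375,262): 2x2 on the bottom, two lengthwise above, and one on top. The scene crop confirms three layers, with most of the free room at the tray's +y end.

```bash
cat >> h.py <<'E'
def c2(p): return np.array(p)/4+[235,110]
E
python3 - <<'E'
from h import *
T=[w("top",c2(p)-0.0,0.026)[:2] for p in [(97,62),(575,108),(548,452),(58,403)]]
print("tray corners",np.round(T,4),"c",np.mean(T,0))
N=[w("top",c2(p),0.032)[:2] for p in [(66,36),(786,105),(762,494),(20,404)]]
print("nest",np.round(N,4),np.mean(N,0))
for t in (T,N):
  print([np.linalg.norm(t[i]-t[(i+1)%4]) for i in range(4)], [np.degrees(np.arctan2(*(t[a]-t[b])[[0,1]]*[-1,1])) for a,b in((0,1),(3,2))])
m=np.mean(T,0); a=-np.arctan2(*((T[0]+T[3]-T[1]-T[2])[:2]));print("yaw",np.degrees(a))
Q=R.from_euler('z',a).as_matrix()[:2,:2].T
for n,z,p in[("top",.116,(375,255)),("l2a",.086,(385,215)),("l2b",.086,(375,300)),("l1LT",.056,(340,224)),("l1RT",.056,(407,222)),("l1L",.056,(341,316)),("l1R",.056,(406,316))]:
  v=w("top",c2(p),z)[:2];print(n,v,Q@(v-m))
print(R.from_rotvec(state()["ee_rot"]).as_matrix().round(3))
print([w("top",(476,222),.19)[:2],w("top",(154,212),.02),w("top",(166,156),.02)])
E
```

```text
tray corners [[ 0.7284  0.192 ]
 [ 0.6992 -0.1666]
 [ 0.4411 -0.1454]
 [ 0.4719  0.2122]] c [0.58514327 0.02307265]
nest [[ 0.746   0.2147]
 [ 0.7021 -0.3231]
 [ 0.4127 -0.2991]
 [ 0.4703  0.2386]] [ 0.58276101 -0.04223528]
[np.float64(0.35973903682748426), np.float64(0.25889321918721686), np.float64(0.3589212096959671), np.float64(0.2573038678137606)] [np.float64(-4.662317707962836), np.float64(-4.916149925244139)]
[np.float64(0.5395275343793756), np.float64(0.2904386375727412), np.float64(0.5408017482718368), np.float64(0.27673384018326724)] [np.float64(-4.662588531888237), np.float64(-6.1150699138751765)]
yaw -4.789089387288885
top [ 0.5679543  -0.01418633] [-0.01401828 -0.03856397]
l2a [ 0.60220196 -0.02209932] [ 0.02077045 -0.04359007]
l2b [ 0.54185369 -0.01568462] [-0.03990268 -0.04223612]
l1LT [0.60161704 0.0089016 ] [ 0.01759936 -0.01274621]
l1RT [ 0.60385058 -0.03940454] [ 0.02385809 -0.06069723]
l1L [0.53465051 0.00734191] [-0.04900315 -0.01989136]
l1R [ 0.53535041 -0.03919219] [-0.04442066 -0.06620457]
[[-0.915  0.403 -0.   ]
 [ 0.403  0.915 -0.   ]
 [ 0.    -0.    -1.   ]]
[array([ 0.43827104, -0.37661763]), array([0.46490689, 0.48978586, 0.02      ]), array([0.63177881, 0.46538793, 0.02      ])]
```

step_arm(
  travel=[
    [0.037,-0.031,0],
    [0.037,-0.031,0],
    [0.037,-0.031,0],
    [0.037,-0.031,0],
    [0.037,-0.031,0],
    [0.037,-0.031,0],
    [0.037,-0.031,0],
    [0.037,-0.031,0],
    [0.037,-0.031,0],
    [0.037,-0.031,0],
    [0,0,-0.05],
    [0,0,-0.05],
  ],
  rot=[
    [0,0,-7.1],
    [0,0,-7.1],
    [0,0,-7.1],
    [0,0,-7.1],
    [0,0,-7.1],
    [0,0,-7.1],
    [0,0,-7.1],
    [0,0,-7.1],
    [0,0,-7.1],
    [0,0,-7.1],
    [0,0,0],
    [0,0,0],
  ],
  claw=255,
  force=20,
)

```text
clock: 2.05
tcp_pos: [0.6028, 0.2155, 0.1631]
ee_rot: [2.313, 2.125, 0.003]
force: [-0.9, -0.7, -0.8]
finger_gap: 0.0005
```

step_arm(
  travel=[
    [0,0,-0.04],
    [0,0,-0.04],
    [0,0,-0.024],
    [0,0,0],
    [0,0,0],
  ],
  rot=[
    [0,0,0],
    [0,0,0],
    [0,0,0],
    [0,0,0],
    [0,0,0],
  ],
)

```text
clock: 2.68
tcp_pos: [0.6026, 0.2164, 0.0609]
ee_rot: [2.311, 2.127, 0.002]
force: [0.8, -0.2, -0.3]
finger_gap: 0.0008
```

step_arm(
  travel=[
    [-0.0006,-0.007,0],
    [-0.0006,-0.007,0],
    [-0.0003,-0.0035,0],
    [-0.0003,-0.003,0],
    [-0.0003,-0.003,0],
    [-0.0003,-0.003,0],
    [-0.0003,-0.003,0],
    [-0.0003,-0.003,0],
    [-0.0003,-0.003,0],
    [-0.0003,-0.003,0],
  ],
  rot=[
    [0,0,0],
    [0,0,0],
    [0,0,0],
    [0,0,0],
    [0,0,0],
    [0,0,0],
    [0,0,0],
    [0,0,0],
    [0,0,0],
    [0,0,0],
  ],
)

```text
clock: 3.92
tcp_pos: [0.5987, 0.18, 0.0607]
ee_rot: [-2.311, -2.126, -0.007]
force: [1.5, 10.8, 0.5]
finger_gap: 0.0003
```

step_arm(
  travel=[
    [-0.0002,-0.002,0],
    [-0.0002,-0.002,0],
    [-0.0002,-0.002,0],
    [-0.0002,-0.002,0],
  ],
  rot=[
    [0,0,0],
    [0,0,0],
    [0,0,0],
    [0,0,0],
  ],
)

```text
clock: 4.42
tcp_pos: [0.5979, 0.172, 0.0607]
ee_rot: [-2.311, -2.126, -0.007]
force: [0.8, 10.7, 0.2]
finger_gap: 0.0003
```

Run:
```python
from h import *
shot("top","e.png",(235,110,435,240),4)
```

```text
(no output)
```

View pics/e.png

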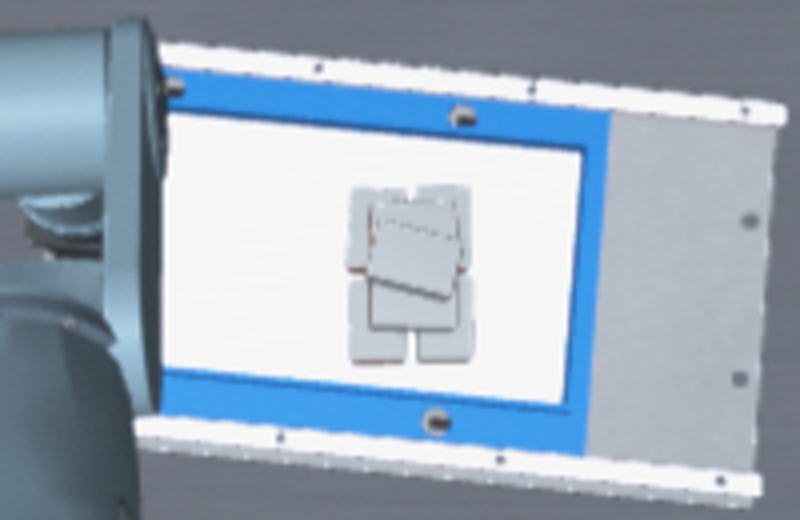

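The tray has moved about 26 mm and the heap is unchanged. Dark slot features now show in the right side of the holes at (462,117) and (437,423), so the pins may be near. I'll go on in small steps.

step_arm(
  travel=[
    [-0.0002,-0.002,0],
    [-0.0002,-0.002,0],
    [-0.0001,-0.0015,0],
  ],
  rot=[
    [0,0,0],
    [0,0,0],
    [0,0,0],
  ],
)

```text
clock: 4.85
tcp_pos: [0.5974, 0.1665, 0.0607]
ee_rot: [-2.311, -2.126, -0.007]
force: [0.6, 10.1, 0.6]
finger_gap: 0.0007
```

step_arm(
  travel=[
    [-0.0002,-0.002,0],
    [-0.0002,-0.002,0],
    [-0.0001,-0.0015,0],
  ],
  rot=[
    [0,0,0],
    [0,0,0],
    [0,0,0],
  ],
)

```text
clock: 5.22
tcp_pos: [0.5969, 0.161, 0.0606]
ee_rot: [-2.311, -2.126, -0.007]
force: [1.6, 11.5, 1.3]
finger_gap: 0.0001
```

step_arm(
  travel=[
    [-0.0002,-0.002,0],
    [-0.0002,-0.002,0],
    [-0.0002,-0.002,0],
  ],
  rot=[
    [0,0,0],
    [0,0,0],
    [0,0,0],
  ],
)

```text
clock: 5.6
tcp_pos: [0.5963, 0.155, 0.0606]
ee_rot: [-2.311, -2.126, -0.007]
force: [0.8, 10.8, 1.2]
finger_gap: 0.0
```

step_arm(
  travel=[
    [-0.0002,-0.002,0],
    [-0.0002,-0.002,0],
    [-0.0002,-0.002,0],
  ],
  rot=[
    [0,0,0],
    [0,0,0],
    [0,0,0],
  ],
)

```text
clock: 5.98
tcp_pos: [0.5957, 0.149, 0.0606]
ee_rot: [-2.311, -2.126, -0.007]
force: [1.2, 10.1, 0.8]
finger_gap: 0.0007
```

step_arm(
  travel=[
    [-0.0002,-0.002,0],
    [-0.0002,-0.002,0],
    [-0.0002,-0.002,0],
  ],
  rot=[
    [0,0,0],
    [0,0,0],
    [0,0,0],
  ],
)

```text
clock: 6.35
tcp_pos: [0.5951, 0.143, 0.0607]
ee_rot: [-2.311, -2.126, -0.007]
force: [0.8, 10.7, 1.2]
finger_gap: 0.0005
```

step_arm(
  travel=[
    [-0.0002,-0.002,0],
    [-0.0002,-0.002,0],
    [-0.0002,-0.002,0],
  ],
  rot=[
    [0,0,0],
    [0,0,0],
    [0,0,0],
  ],
)

```text
clock: 6.72
tcp_pos: [0.5945, 0.137, 0.0606]
ee_rot: [-2.311, -2.126, -0.007]
force: [1.0, 11.2, 0.8]
finger_gap: 0.0002
```

step_arm(
  travel=[
    [-0.0002,-0.002,0],
    [-0.0002,-0.002,0],
    [-0.0002,-0.002,0],
  ],
  rot=[
    [0,0,0],
    [0,0,0],
    [0,0,0],
  ],
)

```text
clock: 7.1
tcp_pos: [0.5934, 0.1307, 0.0604]
ee_rot: [-2.311, -2.126, -0.005]
force: [-0.6, 0.9, -0.8]
finger_gap: 0.0001
```

The push force fell to zero, which fits a drop onto the pins. I'll back off and check.

step_arm(
  travel=[
    [0.0003,0.004,0],
    [0.0005,0.01,0.01],
    [0,0,0.06],
    [0,0,0.05],
  ],
  rot=[
    [0,0,0],
    [0,0,0],
    [0,0,0],
    [0,0,0],
  ],
)

```text
clock: 7.6
tcp_pos: [0.5943, 0.1432, 0.1821]
ee_rot: [2.311, 2.127, 0.001]
force: [1.1, 0.4, -0.3]
finger_gap: 0.0005
```

Run:
```python
from h import *
a=viewer.camera("top")[110:240,235:435,::-1];b=viewer.camera("scene")[170:350,200:460,::-1]
a=cv2.resize(a,(600,390)); b=cv2.resize(b,(300,208)); 
cv2.imwrite('pics/f.png',np.vstack([a,np.pad(b,((0,0),(0,300),(0,0)))]))
```

```text
(no output)
```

View pics/f.png

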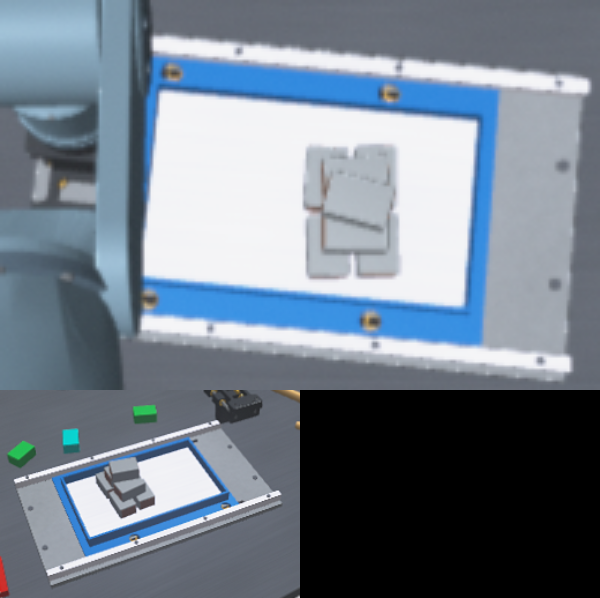

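Brass pins now show in all the holes ((173,72), (390,93), (149,299), (371,320)) and the heap is intact, so the tray is seated. Next I'll work out its pose.

```bash
cat >> h.py <<'E'
def c3(p): return np.array(p)/3+[235,110]
A=np.radians(-4.8); RT=np.array([[np.cos(A),-np.sin(A)],[np.sin(A),np.cos(A)]])
E
python3 - <<'E'
from h import *
a,b=[w("top",c3(p),.018)[:2] for p in((498,90),(484,346))]
print(a,b,np.linalg.norm(a-b)); m=(a+b)/2+RT@[0,.18]; print("centre",m)
hs=np.array([w("top",c3(p),.018)[:2] for p in((173,72),(390,93),(149,299),(371,320))]);print("holes mean",hs.mean(0))
m0=np.array([.58514,.02307]); print("by push", (m-m0)@RT)
for n,z,p in[("top",.108,(357,199)),("LT",.048,(328,175)),("RT",.048,(378,172)),("L",.048,(328,246)),("R",.048,(378,246)),("l2 left edge",.078,(322,215)),("l2 bottomright",.078,(387,250)),("l2 botleft",.078,(323,249)),("toptl",.108,(330,170)),("toptr",.108,(393,180)),("topbl",.108,(324,214)),("topbr",.108,(383,229))]:
  print(n,np.round((w("top",c3(p),z)[:2]-m)@RT,3))
E
```

```text
[ 0.69328879 -0.23519638] [ 0.43574308 -0.21814706] 0.25810942353097244
centre [ 0.57957795 -0.047303  ]
holes mean [ 0.58294648 -0.0077989 ]
by push [ 0.00034612 -0.07059162]
top [-0.013 -0.038]
LT [ 0.019 -0.013]
RT [ 0.027 -0.061]
L [-0.05  -0.019]
R [-0.045 -0.067]
l2 left edge [-0.026 -0.009]
l2 bottomright [-0.053 -0.072]
l2 botleft [-0.058 -0.013]
toptl [ 0.011 -0.011]
toptr [ 0.008 -0.069]
topbl [-0.03  -0.009]
topbr [-0.038 -0.063]
```

step_arm(
  travel=[
    [-0.007,-0.057,0],
    [-0.007,-0.057,0],
    [-0.007,-0.057,0],
    [-0.007,-0.057,0],
    [-0.0076,-0.056,0],
    [0,0,0],
    [0,0,-0.036],
    [0,0,-0.035],
    [0,0,0],
  ],
  rot=[
    [0,0,0],
    [0,0,0],
    [0,0,0],
    [0,0,0],
    [0,0,0],
    [0,0,0],
    [0,0,0],
    [0,0,0],
    [0,0,0],
  ],
)

```text
clock: 8.82
tcp_pos: [0.5564, -0.1391, 0.1058]
ee_rot: [-2.306, -2.124, 0.004]
force: [0.2, 0.2, 0.4]
finger_gap: 0.0004
```

step_arm(
  travel=[
    [0.0007,0.008,0],
    [0.0005,0.006,0],
    [0.0005,0.006,0],
    [0.0005,0.006,0],
    [0.0005,0.006,0],
    [0.0005,0.006,0],
    [0.0005,0.006,0],
    [0.0005,0.006,0],
    [0.0005,0.006,0],
    [0.0005,0.006,0],
    [0.0005,0.006,0],
  ],
  rot=[
    [0,0,0],
    [0,0,0],
    [0,0,0],
    [0,0,0],
    [0,0,0],
    [0,0,0],
    [0,0,0],
    [0,0,0],
    [0,0,0],
    [0,0,0],
    [0,0,0],
  ],
)

```text
clock: 10.2
tcp_pos: [0.564, -0.0725, 0.1084]
ee_rot: [-2.311, -2.127, 0.0]
force: [0.0, 0.3, -0.2]
finger_gap: 0.0004
```

step_arm(
  travel=[
    [0.0005,0.006,0],
    [0.0005,0.006,0],
    [0.0005,0.006,0],
    [0.0005,0.006,0],
    [0.0005,0.006,0],
    [0.0005,0.006,0],
    [0,0,0],
  ],
  rot=[
    [0,0,0],
    [0,0,0],
    [0,0,0],
    [0,0,0],
    [0,0,0],
    [0,0,0],
    [0,0,0],
  ],
)

```text
clock: 11.08
tcp_pos: [0.5672, -0.0368, 0.1087]
ee_rot: [-2.311, -2.128, 0.0]
force: [0.4, -0.3, 0.2]
finger_gap: 0.0006
```

Run:
```python
from h import *
a=viewer.camera("top")[110:240,235:435,::-1];b=viewer.camera("scene")[190:310,210:390,::-1]
a=cv2.resize(a,(400,260)); b=cv2.resize(b,(400,267)); 
cv2.imwrite('pics/g.png',np.hstack([a,b[:260]]))
```

```text
(no output)
```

View pics/g.png

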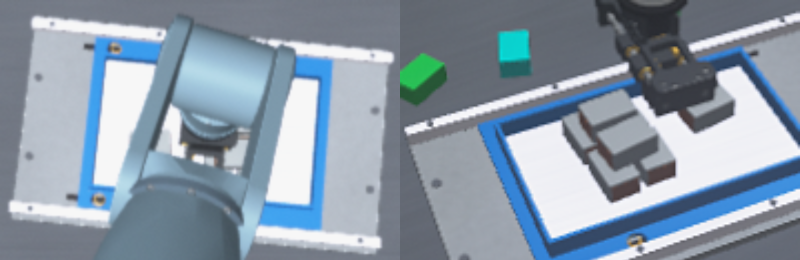

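The top stub is flat on the floor by itself (right crop, about (705,105)), and the other six still stand two high.

```bash
cat >> h.py <<'E'
m=np.array([.5796,-.0473])
def t(n,p,z): return np.round((w(n,p,z)[:2]-m)@RT,3)
def s(x,y): return np.round(m+RT@[x,y],4)
E
python3 - <<'E'
from h import *
for p in ((683,103),(710,128),(735,108)):
  print(t("scene",((p[0]-400)*.45+210,p[1]*.45+190),.048))
d=viewer.search_frame("stub1","scene"); 
for q in d[:10]: print(np.round(q["extent"]),q["score"],t("scene",q["extent"][:2],.04))
E
```

```text
[-0.033  0.056]
[0.019 0.067]
[0.    0.109]
[314. 255.  28.  24.] 0.8 [-0.001 -0.025]
[349. 240.  22.  22.] 0.8 [-0.016  0.083]
[306. 270.  30.  26.] 0.79 [ 0.04  -0.062]
[304. 239.  30.  25.] 0.76 [-0.066 -0.026]
[219. 226.  24.  21.] 0.62 [-0.212 -0.224]
[291. 254.  15.  22.] 0.52 [-0.029 -0.078]
[327. 263.  21.  16.] 0.47 [ 0.037 -0.006]
[460. 179.  79.  41.] 0.44 [-0.117  0.514]
```

step_arm(
  travel=[
    [-0.024,0.04,0],
    [-0.0245,0.04,0],
    [0,0,-0.03],
    [0,0,-0.03],
    [0,0,0],
    [0.007,-0.0006,0],
    [0.007,-0.0006,0],
    [0.007,-0.0006,0],
    [0.007,-0.0006,0],
  ],
  rot=[
    [0,0,0],
    [0,0,0],
    [0,0,0],
    [0,0,0],
    [0,0,0],
    [0,0,0],
    [0,0,0],
    [0,0,0],
    [0,0,0],
  ],
)

```text
clock: 12.35
tcp_pos: [0.5475, 0.0402, 0.0493]
ee_rot: [2.312, 2.127, 0.0]
force: [-2.1, 0.1, 1.3]
finger_gap: 0.0008
```

step_arm(
  travel=[
    [0.007,-0.0006,0],
    [0.007,-0.0006,0],
    [0.007,-0.0006,0],
    [0.007,-0.0006,0],
    [0.007,-0.0006,0],
    [0.007,-0.0006,0],
    [0.007,-0.0006,0],
    [-0.006,0.0005,0],
  ],
  rot=[
    [0,0,0],
    [0,0,0],
    [0,0,0],
    [0,0,0],
    [0,0,0],
    [0,0,0],
    [0,0,0],
    [0,0,0],
  ],
)

```text
clock: 13.35
tcp_pos: [0.5907, 0.0364, 0.0489]
ee_rot: [2.311, 2.126, 0.002]
force: [-1.7, -0.0, -0.7]
finger_gap: 0.0009
```

step_arm(
  travel=[
    [-0.004,0,0.036],
    [0.0426,-0.0544,0],
    [0,0,0],
    [0,0,-0.036],
    [0,0,0],
    [0.0006,0.007,0],
    [0.0006,0.007,0],
    [0.0006,0.007,0],
    [0.0006,0.007,0],
    [0.0006,0.007,0],
    [0.0006,0.007,0],
    [0.0006,0.007,0],
  ],
  rot=[
    [0,0,0],
    [0,0,0],
    [0,0,0],
    [0,0,0],
    [0,0,0],
    [0,0,0],
    [0,0,0],
    [0,0,0],
    [0,0,0],
    [0,0,0],
    [0,0,0],
    [0,0,0],
  ],
)

```text
clock: 14.85
tcp_pos: [0.6285, 0.0369, 0.0487]
ee_rot: [-2.312, -2.127, 0.0]
force: [-0.8, -1.8, 1.8]
finger_gap: 0.0005
```

step_arm(
  travel=[
    [-0.0005,-0.005,0.04],
    [0,0,0.035],
    [-0.0235,-0.0447,0],
    [-0.0235,-0.0447,0],
    [-0.0235,-0.0447,0],
    [-0.023,-0.0397,0],
    [0,0,0],
    [0,0,-0.043],
    [0,0,0],
  ],
  rot=[
    [0,0,0],
    [0,0,0],
    [0,0,0],
    [0,0,0],
    [0,0,0],
    [0,0,0],
    [0,0,0],
    [0,0,0],
    [0,0,0],
  ],
)

```text
clock: 15.98
tcp_pos: [0.5323, -0.14, 0.0778]
ee_rot: [-2.306, -2.123, 0.003]
force: [-0.0, 0.5, 0.0]
finger_gap: 0.0004
```

step_arm(
  travel=[
    [0.0007,0.008,0],
    [0.0007,0.008,0],
    [0.0005,0.006,0],
    [0.0005,0.006,0],
    [0.0005,0.006,0],
    [0.0005,0.006,0],
    [0.0005,0.006,0],
    [0.0005,0.006,0],
    [0.0005,0.006,0],
    [0.0005,0.006,0],
  ],
  rot=[
    [0,0,0],
    [0,0,0],
    [0,0,0],
    [0,0,0],
    [0,0,0],
    [0,0,0],
    [0,0,0],
    [0,0,0],
    [0,0,0],
    [0,0,0],
  ],
)

```text
clock: 17.23
tcp_pos: [0.5398, -0.0779, 0.0806]
ee_rot: [-2.312, -2.127, 0.0]
force: [0.1, -1.3, 1.1]
finger_gap: 0.0006
```

step_arm(
  travel=[
    [0.0005,0.006,0],
    [0.0005,0.006,0],
    [0.0005,0.006,0],
    [0.0005,0.006,0],
    [0.0005,0.006,0],
    [0.0005,0.006,0],
    [0.0005,0.006,0],
  ],
  rot=[
    [0,0,0],
    [0,0,0],
    [0,0,0],
    [0,0,0],
    [0,0,0],
    [0,0,0],
    [0,0,0],
  ],
)

```text
clock: 18.1
tcp_pos: [0.5434, -0.0359, 0.0807]
ee_rot: [-2.312, -2.127, 0.0]
force: [-0.3, -0.8, 1.2]
finger_gap: 0.0003
```

Run:
```python
from h import *
b=viewer.camera("scene")[190:310,210:390,::-1]
cv2.imwrite('pics/i.png',cv2.resize(b,None,fx=4,fy=4,interpolation=cv2.INTER_CUBIC))
```

```text
(no output)
```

View pics/i.png

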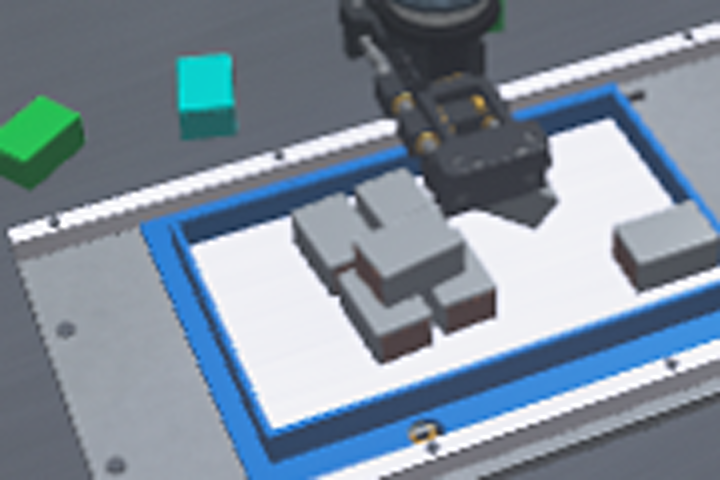

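The first stub sits flat in the far corner at (665,245), and one upper stub is left on the 2x2 at (410,250). The second one is hidden behind the gripper, so I'll lift clear and look.

step_arm(
  travel=[
    [0,-0.03,0.06],
    [0,-0.05,0.04],
  ],
  rot=[
    [0,0,0],
    [0,0,0],
  ],
)

```text
clock: 18.4
tcp_pos: [0.5436, -0.1124, 0.1772]
ee_rot: [-2.309, -2.131, -0.001]
force: [1.2, -0.1, -0.3]
finger_gap: 0.0006
```

Run:
```python
from h import *
b=viewer.camera("scene")[190:310,210:390,::-1]
cv2.imwrite('pics/j.png',cv2.resize(b,None,fx=4,fy=4,interpolation=cv2.INTER_CUBIC))
for q in viewer.search_frame("stub1","scene")[:10]: print(np.round(q["extent"]),q["score"],t("scene",q["extent"][:2],.035))
```

```text
[328. 188.  21.  14.] 0.82 [-0.249  0.124]
[329. 240.  24.  20.] 0.76 [-0.04   0.034]
[326. 264.  20.  17.] 0.75 [ 0.036 -0.007]
[292. 249.  22.  25.] 0.71 [-0.049 -0.07 ]
[312. 254.  28.  22.] 0.68 [-0.012 -0.028]
[377. 252.  22.  24.] 0.62 [0.052 0.131]
[309. 239.  16.  12.] 0.53 [-0.068 -0.012]
[306. 268.  29.  22.] 0.52 [ 0.027 -0.059]
```

View pics/j.png

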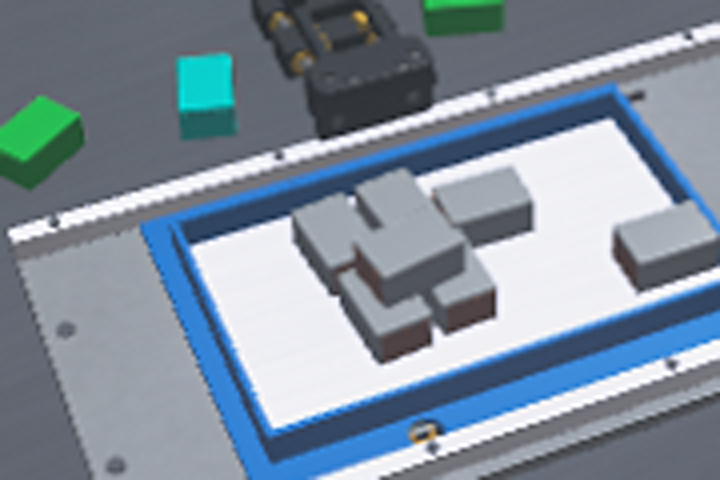

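The second stub is flat and alone, with its top face at (433,190)-(533,203) and a small gap to the 2x2. I'll measure it and the last upper stub.

Run:
```python
from h import *
for z,L in ((.048,[(433,190),(513,167),(533,203),(457,222)]),(.078,[(356,247),(432,213),(466,240),(389,274)]),(.048,[(612,240),(685,205),(720,238),(640,265)]),(.048,[(293,213),(340,193),(357,260),(333,263)])):
  q=np.array([t("scene",(p[0]/4+210,p[1]/4+190),z) for p in L]); print(q.tolist(),q.mean(0))
```

```text
[[-0.05, 0.007], [-0.048, 0.065], [-0.011, 0.063], [-0.015, 0.01]] [-0.031    0.03625]
[[0.007, -0.068], [-0.001, -0.013], [0.029, -0.003], [0.037, -0.058]] [ 0.018  -0.0355]
[[0.041, 0.095], [0.031, 0.154], [0.068, 0.16], [0.068, 0.102]] [0.052   0.12775]
[[-0.067, -0.086], [-0.072, -0.051], [-0.01, -0.062], [-0.013, -0.077]] [-0.0405 -0.069 ]
```

step_arm(
  travel=[
    [0.0043,0.0548,0],
    [0.0043,0.0548,0],
    [0,0,0],
    [0,0,-0.045],
    [0,0,-0.045],
    [0,0,-0.037],
    [0,0,0],
  ],
  rot=[
    [0,0,0],
    [0,0,0],
    [0,0,0],
    [0,0,0],
    [0,0,0],
    [0,0,0],
    [0,0,0],
  ],
  claw=81,
  force=6,
)

```text
clock: 19.38
tcp_pos: [0.5505, -0.0036, 0.0461]
ee_rot: [-2.31, -2.124, 0.003]
force: [-0.6, -0.3, -0.4]
finger_gap: 0.0602
```

step_arm(
  travel=[
    [0,0,0],
    [0,0,0],
    [0,0,0],
  ],
  rot=[
    [0,0,0],
    [0,0,0],
    [0,0,0],
  ],
  claw=255,
)

```text
clock: 19.75
tcp_pos: [0.552, -0.0036, 0.0489]
ee_rot: [2.312, 2.127, 0.0]
force: [-0.6, -0.5, -0.4]
finger_gap: 0.0401
```

step_arm(
  travel=[
    [-0.0009,0.0082,0],
    [-0.0009,0.0082,0],
    [-0.0009,0.0082,0],
    [-0.0009,0.0082,0],
    [-0.0009,0.0082,0],
    [-0.0009,0.0082,0],
    [-0.0009,0.0082,0],
    [-0.0009,0.0082,0],
    [-0.0009,0.0082,0],
    [0,0,0],
  ],
  rot=[
    [0,0,0],
    [0,0,0],
    [0,0,0],
    [0,0,0],
    [0,0,0],
    [0,0,0],
    [0,0,0],
    [0,0,0],
    [0,0,0],
    [0,0,0],
  ],
)

```text
clock: 21.0
tcp_pos: [0.5439, 0.0715, 0.0489]
ee_rot: [-2.311, -2.127, -0.002]
force: [-0.3, 3.4, 5.7]
finger_gap: 0.0401
```

step_arm(
  travel=[
    [0,0,0],
    [0,0,0],
    [0,0,0.05],
    [0,0,0.03],
  ],
  rot=[
    [0,0,0],
    [0,0,0],
    [0,0,0],
    [0,0,0],
  ],
  claw=104,
)

```text
clock: 21.5
tcp_pos: [0.544, 0.0701, 0.1299]
ee_rot: [2.312, 2.127, 0.0]
force: [0.2, -0.2, 0.0]
finger_gap: 0.0524
```

step_arm(
  travel=[
    [0.0118,-0.0542,0],
    [0.0118,-0.0542,0],
    [0.0118,-0.0542,0],
    [0.0109,-0.0542,0],
    [0,0,0],
    [0,0,-0.049],
    [0,0,0],
  ],
  rot=[
    [0,0,0],
    [0,0,0],
    [0,0,0],
    [0,0,0],
    [0,0,0],
    [0,0,0],
    [0,0,0],
  ],
  claw=255,
)

```text
clock: 22.38
tcp_pos: [0.5865, -0.1443, 0.0755]
ee_rot: [-2.305, -2.121, 0.006]
force: [0.2, -0.1, 0.1]
finger_gap: 0.0008
```

step_arm(
  travel=[
    [0.0007,0.008,0],
    [0.0007,0.008,0],
    [0.0005,0.006,0],
    [0.0005,0.006,0],
    [0.0005,0.006,0],
    [0.0005,0.006,0],
    [0.0005,0.006,0],
    [0.0005,0.006,0],
    [0.0005,0.006,0],
    [0.0005,0.006,0],
  ],
  rot=[
    [0,0,0],
    [0,0,0],
    [0,0,0],
    [0,0,0],
    [0,0,0],
    [0,0,0],
    [0,0,0],
    [0,0,0],
    [0,0,0],
    [0,0,0],
  ],
)

```text
clock: 23.62
tcp_pos: [0.5956, -0.0821, 0.0797]
ee_rot: [2.312, 2.127, -0.0]
force: [0.3, -2.1, 0.6]
finger_gap: 0.0008
```

step_arm(
  travel=[
    [0.0005,0.006,0],
    [0.0005,0.006,0],
    [0.0005,0.006,0],
    [0.0005,0.006,0],
    [0.0005,0.006,0],
    [0.0005,0.006,0],
    [0.0005,0.006,0],
  ],
  rot=[
    [0,0,0],
    [0,0,0],
    [0,0,0],
    [0,0,0],
    [0,0,0],
    [0,0,0],
    [0,0,0],
  ],
)

```text
clock: 24.5
tcp_pos: [0.599, -0.0401, 0.0796]
ee_rot: [-2.312, -2.127, 0.0]
force: [-0.0, -0.0, 0.8]
finger_gap: 0.0007
```

step_arm(
  travel=[
    [0,0,0.06],
    [-0.03,0.05,0.04],
    [-0.04,0.045,0.04],
    [-0.04,0.045,0.03],
    [-0.04,0.045,0],
    [-0.04,0.045,0],
    [0,0.06,0],
  ],
  rot=[
    [0,0,0],
    [0,0,0],
    [0,0,0],
    [0,0,0],
    [0,0,0],
    [0,0,0],
    [0,0,0],
  ],
)

```text
clock: 25.38
tcp_pos: [0.4178, 0.2355, 0.2375]
ee_rot: [-2.312, -2.126, 0.001]
force: [2.2, -0.0, -0.4]
finger_gap: 0.0005
```

Run:
```python
from h import *
a=viewer.camera("top")[110:240,255:425,::-1];b=viewer.camera("scene")[190:310,210:400,::-1]
a=cv2.resize(a,None,fx=3,fy=3,interpolation=cv2.INTER_CUBIC)
b=cv2.resize(b,(510,322),interpolation=cv2.INTER_CUBIC)[:209]
b=cv2.resize(viewer.camera("scene")[200:270,270:400,::-1],(510,275)) if 0 else b
cv2.imwrite('pics/k.png',np.vstack([a,b]))
for q in viewer.search_frame("stub1","top")[:10]: print(np.round(q["extent"]),q["score"],t("top",q["extent"][:2],.046))
for q in viewer.search_frame("stub1","scene")[:10]: print(np.round(q["extent"]),q["score"],t("scene",q["extent"][:2],.035))
```

```text
[408. 265.  20.  19.] 0.91 [-0.24  -0.218]
[360. 192.  17.  24.] 0.9 [-0.047 -0.065]
[300. 186.  22.  20.] 0.89 [-0.046  0.11 ]
[365. 261.  18.  25.] 0.88 [-0.24  -0.095]
[345. 170.  16.  21.] 0.85 [ 0.014 -0.015]
[298. 156.  24.  17.] 0.85 [0.044 0.125]
[292. 262.  24.  21.] 0.82 [-0.264  0.11 ]
[328. 170.  22.  15.] 0.64 [0.01  0.035]
[163. 155.  41.  59.] 0.6 [0.005 0.513]
[344. 190.  20.  22.] 0.58 [-0.044 -0.018]
[322. 260.  27.  22.] 0.89 [ 0.02 -0.01]
[294. 251.  26.  24.] 0.81 [-0.04  -0.068]
[311. 243.  25.  24.] 0.78 [-0.052 -0.014]
[219. 227.  22.  20.] 0.78 [-0.215 -0.224]
[340. 254.  27.  21.] 0.76 [0.018 0.04 ]
[355. 228.  25.  21.] 0.74 [-0.055  0.119]
[377. 251.  24.  21.] 0.67 [0.048 0.133]
[261. 214.  16.  18.] 0.53 [-0.22 -0.1 ]
```

View pics/k.png

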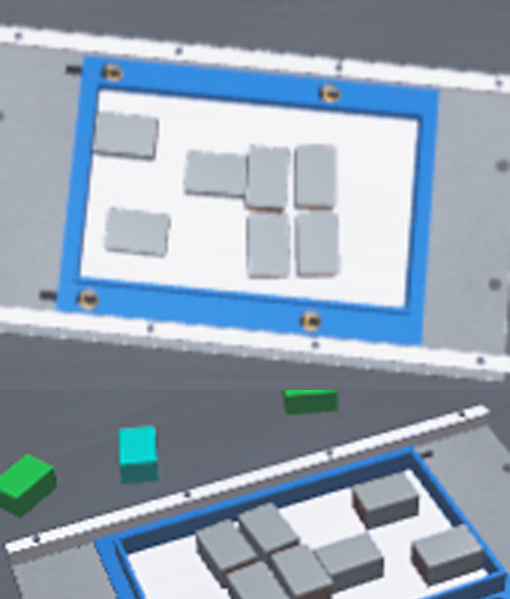

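All seven stubs are down in one layer. Lower-frame stub B (215,174) butts against its neighbour (268,176), and stub RT (316,176) is too far from spot4. I'll grip B lightly, slide it along the floor to nudge that pair about 35 mm towards -y, then slide B into the middle-right sixth.

step_arm(
  travel=[
    [0.0357,-0.0454,0],
    [0.0357,-0.0454,0],
    [0.0357,-0.0454,0],
    [0.0357,-0.0454,0],
    [0.0357,-0.0454,0],
    [0,0,0],
    [0,0,-0.048],
    [0,0,-0.048],
    [0,0,-0.048],
    [0,0,-0.044],
    [0,0,0],
  ],
  rot=[
    [0,0,0],
    [0,0,0],
    [0,0,0],
    [0,0,0],
    [0,0,0],
    [0,0,0],
    [0,0,0],
    [0,0,0],
    [0,0,0],
    [0,0,0],
    [0,0,0],
  ],
  claw=81,
  force=12,
)

```text
clock: 26.95
tcp_pos: [0.5972, 0.0074, 0.0472]
ee_rot: [-2.31, -2.124, 0.004]
force: [0.2, 0.3, -0.6]
finger_gap: 0.0602
```

step_arm(
  travel=[
    [0,0,0],
    [0,0,0],
    [0,0,0],
    [0.0005,0.005,0],
    [0.0005,0.005,0],
    [0,0,0],
  ],
  rot=[
    [0,0,0],
    [0,0,0],
    [0,0,0],
    [0,0,0],
    [0,0,0],
    [0,0,0],
  ],
  claw=255,
)

```text
clock: 27.7
tcp_pos: [0.6015, 0.0173, 0.0509]
ee_rot: [2.31, 2.126, 0.002]
force: [0.6, -2.0, 6.0]
finger_gap: 0.0403
```

step_arm(
  travel=[
    [0,0,0],
    [0,0,0],
    [0,0,0],
  ],
  rot=[
    [0,0,0],
    [0,0,0],
    [0,0,0],
  ],
  claw=95,
)

```text
clock: 28.08
tcp_pos: [0.5999, 0.0176, 0.0491]
ee_rot: [-2.311, -2.127, 0.001]
force: [-0.3, 1.2, -0.4]
finger_gap: 0.0555
```

step_arm(
  travel=[
    [0,0,0],
    [0,0,0],
    [0,0,0],
  ],
  rot=[
    [0,0,0],
    [0,0,0],
    [0,0,0],
  ],
  claw=255,
)

```text
clock: 28.45
tcp_pos: [0.6002, 0.0174, 0.0493]
ee_rot: [-2.312, -2.127, 0.0]
force: [0.5, 0.1, -0.8]
finger_gap: 0.0403
```

step_arm(
  travel=[
    [-0.0005,-0.006,0],
    [-0.0005,-0.006,0],
    [-0.0005,-0.006,0],
    [-0.0005,-0.006,0],
    [-0.0005,-0.006,0],
    [-0.0005,-0.006,0],
    [-0.0005,-0.006,0],
    [-0.0002,-0.003,0],
    [0,0,0],
  ],
  rot=[
    [0,0,0],
    [0,0,0],
    [0,0,0],
    [0,0,0],
    [0,0,0],
    [0,0,0],
    [0,0,0],
    [0,0,0],
    [0,0,0],
  ],
)

```text
clock: 29.58
tcp_pos: [0.5966, -0.028, 0.0495]
ee_rot: [2.312, 2.127, -0.0]
force: [0.2, 0.3, -1.2]
finger_gap: 0.0404
```

step_arm(
  travel=[
    [0.0003,0.0035,0],
    [0.0003,0.0035,0],
    [0.0003,0.0035,0],
    [0.0003,0.0035,0],
    [0.006,-0.0005,0],
    [0.006,-0.0005,0],
    [0.006,-0.0005,0],
    [0.006,-0.0005,0],
    [0,0,0],
  ],
  rot=[
    [0,0,0],
    [0,0,0],
    [0,0,0],
    [0,0,0],
    [0,0,0],
    [0,0,0],
    [0,0,0],
    [0,0,0],
    [0,0,0],
  ],
)

```text
clock: 30.7
tcp_pos: [0.6223, -0.0158, 0.0495]
ee_rot: [2.312, 2.127, 0.0]
force: [0.7, 0.3, -0.4]
finger_gap: 0.0401
```

step_arm(
  travel=[
    [0,0,0],
    [0,0,0],
    [0,0,0],
    [0,0,0.05],
    [0,0,0.05],
    [-0.04,0.045,0.04],
    [-0.04,0.045,0.04],
    [-0.04,0.045,0],
    [-0.04,0.045,0],
    [0,0.06,0],
    [0,0.04,0],
  ],
  rot=[
    [0,0,0],
    [0,0,0],
    [0,0,0],
    [0,0,0],
    [0,0,0],
    [0,0,0],
    [0,0,0],
    [0,0,0],
    [0,0,0],
    [0,0,0],
    [0,0,0],
  ],
  claw=98,
)

```text
clock: 32.08
tcp_pos: [0.4718, 0.2544, 0.2193]
ee_rot: [2.31, 2.128, 0.002]
force: [0.2, -0.3, -0.7]
finger_gap: 0.0543
```

Run:
```python
from h import *
a=viewer.camera("top")[110:230,255:425,::-1];b=viewer.camera("scene")[200:310,240:400,::-1]
a=cv2.resize(a,None,fx=2.5,fy=2.5,interpolation=cv2.INTER_CUBIC)
b=cv2.resize(b,(425,292),interpolation=cv2.INTER_CUBIC)
cv2.imwrite('pics/l.png',np.vstack([a,b]))
S=[(-.0475,-.1067),(-.0475,0),(-.0475,.1067),(.0475,-.1067),(.0475,0),(.0475,.1067)]
for c,z in (("top",.046),("scene",.035)):
 P=[(t(c,q["extent"][:2],z),q["score"],q["extent"]) for q in viewer.search_frame("stub1",c)]
 P=[p for p in P if abs(p[0][0])<.1 and abs(p[0][1])<.17]
 for p in P: print(p[0],round(p[1],2),np.round(p[2]))
 print([round(min(np.linalg.norm(p[0]-np.array(s_)) for p in P),3) for s_ in S])
```

```text
[ 0.021 -0.088] 0.77 [370. 170.  14.  23.]
[0.042 0.129] 0.77 [296. 156.  21.  14.]
[-0.042 -0.014] 0.66 [343. 189.  20.  20.]
[ 0.018 -0.055] 0.66 [359. 170.  17.  23.]
[0.036 0.009] 0.56 [337. 162.  24.  16.]
[-0.044  0.113] 0.55 [299. 186.  25.  17.]
[np.float64(0.071), np.float64(0.015), np.float64(0.007), np.float64(0.032), np.float64(0.015), np.float64(0.023)]
[ 0.015 -0.042] 0.91 [310. 262.  25.  25.]
[-0.045  0.111] 0.88 [354. 231.  24.  21.]
[0.051 0.127] 0.86 [376. 252.  24.  24.]
[ 0.025 -0.087] 0.84 [295. 271.  27.  28.]
[0.043 0.015] 0.63 [335. 263.  26.  24.]
[-0.046 -0.012] 0.57 [312. 244.  26.  25.]
[-0.049 -0.064] 0.53 [294. 249.  24.  17.]
[np.float64(0.043), np.float64(0.012), np.float64(0.005), np.float64(0.03), np.float64(0.016), np.float64(0.021)]
```

View pics/l.png

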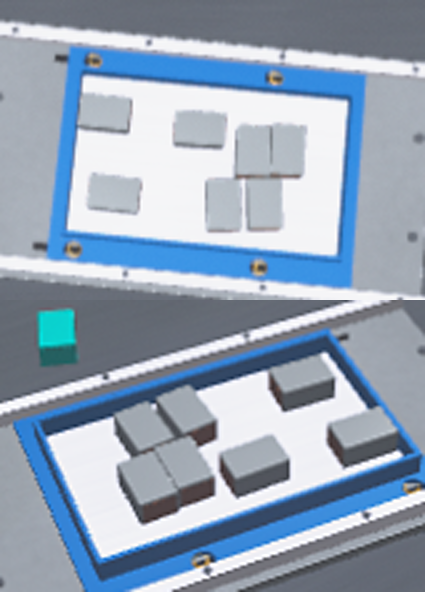

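Run:
```python
from h import *
print(t("top",(360.6,192),.048)); print(env.job_done(), state()["clock"])
```

```text
[-0.045 -0.066]
the job is handed in; nothing more can be done
the job is handed in; nothing more can be done
```

The job is handed in, after about 32 s of the 72 s. The tray looks seated on its pins and all seven stubs look flat in one layer on its floor. `job_done()` gives no verdict, so this rests on the checks below.

- **Tray:** I pushed it about 70 mm towards the robot's right with a force of about 11 N. The force then fell to zero, and the pictures show a brass pin in each of the four holes. I did not measure the tray's height.
- **Stubs:** I pushed the three upper stubs off one at a time towards the far end. Two of them I also gripped lightly and slid along the floor without lifting. One of these nudged a touching pair towards -y.
- **Last pictures:** The seven stubs lie flat, none on top of another; two lie side by side touching.
- **Distances to spots:** The nearest stub centres are about 43, 15, 7, 32, 16 and 23 mm from spots 1 to 6, against the 55 mm limit. Spot 1 is the tightest.

**Check that disagreed:** In the last look the top-view detector missed the stub near spot 1 and so gave 71 mm. The scene camera and my own reading of the top picture both put that stub at about (-46, -65) mm, which gives about 43 mm.

The arm ended clear of everything. It did not go near the spray can, magnet, hammer or brush, though I did not re-measure their positions.

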